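# Power down and isolate the kiln for lock-out

## Task

Make the kiln safe to lock out: first turn the small inner knob on the kiln controller down to its zero stop without dragging the large ring around it, while the isolator is still on. Then swing the isolator handle from on to off so that the padlock hole in its tip lies over the hole in the fixed hasp plate, ready for a padlock, and let go. Leave the pots, bottles and tools on the bench where they are.

Things in the scene. Friction and masses are not known exactly. Their poses are not given: they have to be found in the camera images.
- isolator_box: Grey isolator box with a sloping front, bolted to the bench: 200 mm deep (x), 220 mm wide (y), 40 mm high at its front edge, 130 mm at the back. Origin: centre of its underside. Front faces -x of its frame, towards the robot. It carries the handle and hasp. Which of the two boxes stands left and which right varies.
- isolator_box_panel: Sloping white-painted front panel of the isolator box, 193 mm up the slope, 220 mm wide. Origin: centre of its face. x points up the slope (away from the robot), y to the left seen from the robot, z straight out of the panel (28 degrees from vertical, leaning towards the robot).
- handle_pivot (a point): Point on the handle's turning axis (panel z), 30 mm out from the isolator panel's face; fixed to the box, axes as those of isolator_box_panel. It lies 45 mm down the slope and 45 mm to the left (+y) of the panel's centre. A fixed grey disc of 68 mm diameter, 6 mm thick, lies under the handle's hub.
- isolator_handle (a joint): Handle angle (rad), growing clockwise as seen looking at the panel. 0: points straight up the slope (on; starts at 0 to 0.45). 1.571: points to the right (panel -y): off, holes in line. No stop or detent there: it can swing on to 1.95, and back to -0.25. Stiff friction (0.2 N m, about 4 N at the grip); stays wherever it is left.
- handle_grip (a point): Middle of the handle's grip, 52 mm from the axis, 30 mm out from the panel; its x points along the handle away from the pivot, z out of the panel. The handle is a black bar 14 mm wide, from 16 mm behind the axis to 74 mm beyond it and from 12 to 40 mm out from the panel, on a round hub of 48 mm diameter whose top is 21 mm out.
- controller: White kiln controller box with a sloping front, bolted to the bench: 190 mm deep (x), 170 mm wide (y), 50 mm high at its front edge, 125 mm at the back. Origin: centre of its underside. Front faces -x of its frame, towards the robot. It carries the concentric knob and ring.
- controller_panel: Sloping aluminium front panel of the controller, 177 mm up the slope, 170 mm wide. Origin: centre of its face, on the common axis of the two concentric controls. x up the slope, y left, z straight out of the panel (25 degrees from vertical, leaning towards the robot). A flat dark meter, 6 mm high, lies 64 mm down the slope from the centre.
- knob_grip (a point): Point on the inner knob's axis, 38 mm out from the controller panel; does not turn; axes as those of controller_panel. The inner (power) knob is a dark steel cylinder, 26 mm diameter, from 16 to 51 mm out from the panel, a white line on its top from the centre outwards. Fingertips must stay more than 16 mm out from the panel or they rub on the ring.
- limit_ring (a joint): Angle of the large outer ring (rad), same sense as the inner knob; starts anywhere from 0.8 to 3.4 and must stay as it is. Black dial of 72 mm diameter (68 at its top), from 2 to 16 mm out from the panel, coaxial with the inner knob, easily turned by a touch (0.03 N m).
- handle_hole (a point): Centre of the 10 mm padlock hole in the steel tab (26 mm wide, 5 mm thick, 12 to 17 mm out from the panel) at the handle's tip, 88 mm from the turning axis; moves with the handle.
- hasp_hole (a point): Point on the axis of the 10 mm hole of the fixed hasp, a 34 mm square steel plate whose top is 7 mm out from the panel. The point is at the height of the handle's tab (14.5 mm out), so that it coincides with handle_hole when the holes are in line. It lies 88 mm to the right (panel -y) of the turning axis.
- power_knob (a joint): Angle of the inner knob (rad), growing clockwise as seen looking at the panel. 0: at its zero stop, white line pointing up the slope at the long mark. Starts between 0.7 and 1.4, so it must be turned counter-clockwise. Light friction (0.03 N m), stays where it is left; there is a hard stop at 0.
- ring_mark (a point): The white mark on the outer ring's top, 30 mm from its axis; turns with the ring.
- glaze_jar: White plastic jar, 46 mm diameter, 55 mm high, standing between the two boxes; bystander. Origin: centre of its underside.
- clay_bowl: Small terracotta bowl, 100 mm across, 45 mm high, in front of the boxes; bystander. Origin: centre of its underside.
- glaze_brush: Brush, 170 mm long, lying in front of the boxes; bystander. Its x runs along it.
- wood_rib: Flat wooden rib, 110 x 55 x 8 mm, lying in front of the boxes; bystander. Origin: centre of its underside.
- slip_bottle: White bottle, 56 mm diameter, 150 mm high, behind the boxes; bystander. Origin: centre of its underside.
- stain_bottle: Grey bottle, 48 mm diameter, 130 mm high, behind the boxes; bystander. Origin: centre of its underside.
- test_cup: Terracotta cup, 70 mm across, 70 mm high, behind the boxes; bystander. Origin: centre of its underside.

How it is judged:
On the way, in this order (a step that is already met when the one before it is completed fails the run):
1. the inner knob is turned down to its zero stop while the isolator is still on (value of joint power_knob below 0.12 rad and value of joint isolator_handle below 0.8 rad), for 0.1 s.
2. the handle is swung to off with its padlock hole over the hasp's hole (distance between handle_hole and hasp_hole below 0.004 m), for 0.2 s.
At the end, for the whole second after the job is handed in: The inner knob is within 0.12 rad of its zero stop, the outer ring is where it started (its mark within 5 mm), and the handle rests at off with its padlock hole within 4 mm of the hasp hole's axis (a 6 mm shackle would pass the two 10 mm holes) (value of joint power_knob below 0.12 rad and distance between handle_hole and hasp_hole below 0.004 m and velocity of joint isolator_handle between -0.05 and 0.05 rad/s and distance of ring_mark from where it was at the start of the episode below 0.005 m); the robot touches nothing.
It fails at once if the outer ring is dragged: its mark moves more than 5 mm (distance of ring_mark from where it was at the start of the episode above 0.005 m).
It fails at once if a bystander is shoved more than 20 mm (distance of any of glaze_jar, clay_bowl, glaze_brush, wood_rib, slip_bottle, stain_bottle, test_cup from where it was at the start of the episode above 0.02 m).
It also fails if it takes over 46 s, if anything falls off the work surface, if the arm or the gripper's body presses on something with over 40 N, if the wrist force passes 120 N, or if a joint passes its speed limit or range.

## Robot

A 6-joint arm with a two-finger parallel gripper is mounted at the origin on the work surface. World frame = base frame: x ahead of the robot, y to its left, z up, the work surface at z = 0. Lengths are in m, angles in rad, forces in N, time in s.
With the tool pointing down it reaches from about 0.4 to 0.825 m from the base axis. Payload 7 kg.
Tool frame: the origin (TCP) lies on the centre line of the jaws, within the pads' length; the fingertips stand tip_reach ahead of it and the grasp point (between the pads) is the TCP (tip_reach is the distance from the TCP to the fingertips, in m); z points along the fingers, y is the line along which they close (so a half turn about z gives the same grasp; the last joint's range is limited). The gripper opens to 88 mm and grips with 3 to 60 N. Pads are 19 mm wide; open, the fingers measure 130 mm over their backs; the gripper's body (78 mm by 193 mm) begins 47 mm behind the grasp point.
Start: joints at [1.605, 0.359, 0.012, 0, -1.224, -0.288], TCP at [0.169, 0.653, 0.246] pointing down, gripper open.
Joint ranges: [-3.07, 3.07], [-1.43, 2.12], [-1.02, 1.25], [-3.03, 1.67], [-3.05, -0], [-3.03, 3.03]. Speed limits (rad/s): [2.39, 2.39, 3.01, 3.14, 3.14, 3.14].

## Interface

Orientations are given as [roll, pitch, yaw] about the fixed x, y, z axes, in that order (R = Rz(yaw) Ry(pitch) Rx(roll)).
In Python, from station import get_state, grab_frame, calibration, job_done, find_in, mark_of, tip_reach gives the robot as it stands.
- The arm moves only by the shell command python3 -m handwheel 'ROWS' [OPENING] [FORCE]. ROWS is JSON, a list of rows, each an object with "delta_pos": the shift along the world's x, y, z in units of 30 mm (1.0 is 30 mm), a list of three; "dr": the turn, a rotation vector about the world's x, y, z in degrees, a list of three. In form: [{"delta_pos": [tx, ty, tz], "dr": [rx, ry, rz]}, ...]. A call has 1 to 10 rows; each row shifts and turns the commanded pose from where the row before left it; what a row does not reach is not made up. A row lasts 1/10 s, in which the tool goes at most 50 mm and 8.59 degrees, less where a joint would pass 70% of its speed; a pose out of reach is approached as far as the arm can. A call is refused whole if a number of a shift passes 1 or a number of a turn 8.59, either way. A call with a gripper value outside its range is refused whole. OPENING is the closure, from -1 (fully open) to 1 (shut), set as the call begins (- or left out, the last holds). The fingers move at their own pace and stop on an object; FORCE is the grip in N (left out, the last holds). Time passes only in rows, so rows that do not move let the fingers close. It gives the time, the measured TCP pose, the force, the opening and the grip force at its end, in the units of the state.
- get_state(): the state, without advancing time (a new reading comes with each control period).
- grab_frame(name): name is "scene" or "top"; returns the picture (480x640x3 uint8, red, green, blue); there is no depth.
- calibration(name): a dict with "fx", "fy", "cx", "cy" (pixels), "k1" (the pictures are not rectified: a ray, as slopes to the right and down, at radius r is drawn at 1 + k1 r^2 times it, then the intrinsics apply), "extrinsics" (4x4, takes a point from world to camera coordinates). Camera axes: x right, y down, z forward; pixel columns grow to the right and rows downward; lengths in m; the calibration is good to about 2 mm. A picture is of the moment at which its call begins. calibration takes no time and is no camera call.
- job_done(): hands the job in; it is judged then, once.
Trained networks look in the newest picture that a camera, given by its name, has taken for a name from the list of things; names that differ only in an ending like _2 or _b are one class to them, and where a whole thing is asked for, a point or a joint stands for the part that bears it (a point fixed in the world has none). Each returns a list of dicts, best first, with "conf" (0 to 1); they miss things now and then, are a little off and sometimes report something else, mostly with a low value. They report only what shows in the picture. A call takes as long as a camera call.
- find_in(camera, query): "location" ([column, row] in pixels, amid what is visible of it).
- mark_of(camera, query): "location" ([column, row] in pixels: a listed point, or the origin of a listed thing).
The state is a dict: "t": time; "q": joint angles; "qd": joint speeds; "joint_efforts": joint torques, N m; "eef_pos": TCP position; "ee_rot": TCP orientation; "force": force on the tool from outside, world axes, zero at the start; "moment": the same for the moment, N m; "width": finger opening in m; "gripper_force": force on a finger pad.
Only numpy, scipy, OpenCV 4.12 (cv2) and the standard library are available. Lean on these libraries where they do the work, as an engineer would, in place of code of your own. Each camera call takes 0.05 s, during which the arm holds its last target. There are 200 camera calls.

## Working session

There is one attempt and no reset: what is moved stays moved. The work goes in short steps, Python scripts to look and compute and a shell command to move; the robot and the scene stay as the last step left them, time stands still between calls to the robot, and variables do not carry over. Pictures are saved under pics/ and viewed, at most 10 in all, crops included, and the job is handed in when it is done.

```bash
mkdir -p pics; cat > h.py <<'E'
import numpy as np, cv2
from station import *
def ray(cam,px):
    c=calibration(cam);d=np.array([(px[0]-c['cx'])/c['fx'],(px[1]-c['cy'])/c['fy']]);u=d.copy()
    for _ in range(20): u=d/(1+c['k1']*(u@u))
    E=np.array(c['extrinsics']);R,t=E[:3,:3],E[:3,3]
    v=R.T@np.r_[u,1];return -R.T@t,v/np.linalg.norm(v)
def proj(cam,p):
    c=calibration(cam);E=np.array(c['extrinsics']);q=E[:3,:3]@p+E[:3,3];u=q[:2]/q[2];u=u*(1+c['k1']*(u@u))
    return np.array([c['fx']*u[0]+c['cx'],c['fy']*u[1]+c['cy']])
def tri(a,b):
    A=np.zeros((3,3));y=np.zeros(3)
    for o,v in (a,b):
        M=np.eye(3)-np.outer(v,v);A+=M;y+=M@o
    p=np.linalg.solve(A,y);return p,[np.linalg.norm(np.cross(p-o,v)) for o,v in (a,b)]
E
python3 - <<'E'
from h import *
print(get_state(),tip_reach)
for c in ("scene","top"):
    f=grab_frame(c);cv2.imwrite(f"pics/{c}0.png",f[:,:,::-1])
    o,v=ray(c,(320,240));print(c,o,v)
for q in ["isolator_box_panel","handle_pivot","handle_grip","handle_hole","hasp_hole","controller_panel","knob_grip","ring_mark","isolator_box","controller"]:
    m={c:mark_of(c,q) for c in("scene","top")}
    for c in m: print(q,c,[(round(d['conf'],2),np.round(d['location'],1).tolist()) for d in m[c][:2]])
    if m['scene'] and m['top']:
        p,e=tri(ray('scene',m['scene'][0]['location']),ray('top',m['top'][0]['location']));print('   ',p.round(4),np.round(e,4))
E
```

```text
{'t': 0.0, 'q': array([ 1.60507857e+00,  3.59381637e-01,  1.10380985e-02, -3.64206866e-04,
       -1.22412058e+00, -2.88116752e-01]), 'qd': array([-0.00164223,  0.00048214,  0.00044963, -0.00048535,  0.00080066,
        0.00024383]), 'joint_efforts': array([ 2.03467163e-03, -5.82731438e+01,  2.93045783e+01,  6.99692577e+00,
        6.83535865e-03, -1.56391293e-04]), 'eef_pos': array([0.16939793, 0.65290309, 0.2446145 ]), 'ee_rot': array([ 3.13989632e+00, -1.45681990e-04, -2.53958414e-01]), 'force': array([-0.09435096, -0.62358836, -0.39418467]), 'moment': array([-0.01271795, -0.03308001,  0.00537605]), 'gripper_force': 0.0, 'width': 0.08746980600953556} 0.019
scene [0.86045725 0.55228448 0.85414319] [-0.30722269 -0.57093763 -0.76134384]
top [ 0.36378937 -0.01520685  1.27203912] [ 0.14766677 -0.02011867 -0.98883253]
isolator_box_panel scene [(0.66, [398.3, 351.0]), (0.26, [441.7, 348.4])]
isolator_box_panel top [(0.98, [185.8, 235.8])]
    [0.5498 0.224  0.0956] [0.0004 0.0004]
handle_pivot scene [(0.62, [445.1, 350.6])]
handle_pivot top [(0.64, [172.8, 269.7]), (0.42, [384.3, 143.5])
[... 585 characters left out ...]
 [(0.74, [402.8, 225.7]), (0.34, [420.7, 354.5])]
    [ 0.567  -0.2028  0.0939] [0.0002 0.0002]
knob_grip scene [(0.75, [280.2, 161.0])]
knob_grip top [(0.58, [407.5, 233.4]), (0.28, [201.4, 144.5])]
    [ 0.5443 -0.2052  0.1187] [0.0037 0.0037]
ring_mark scene [(0.64, [287.0, 174.1]), (0.19, [419.5, 349.0])]
ring_mark top [(0.69, [398.9, 244.0])]
    [ 0.5317 -0.1951  0.0873] [0.0004 0.0004]
isolator_box scene [(0.77, [385.9, 384.7])]
isolator_box top [(0.81, [194.3, 237.1])]
    [0.5613 0.2256 0.0006] [0.0011 0.0011]
controller scene [(0.75, [266.1, 210.0]), (0.22, [398.3, 353.8])]
controller top [(0.81, [396.6, 225.8]), (0.74, [407.3, 233.0])]
    [ 0.5796 -0.2019  0.006 ] [0.0027 0.0027]
```

View pics/top0.png

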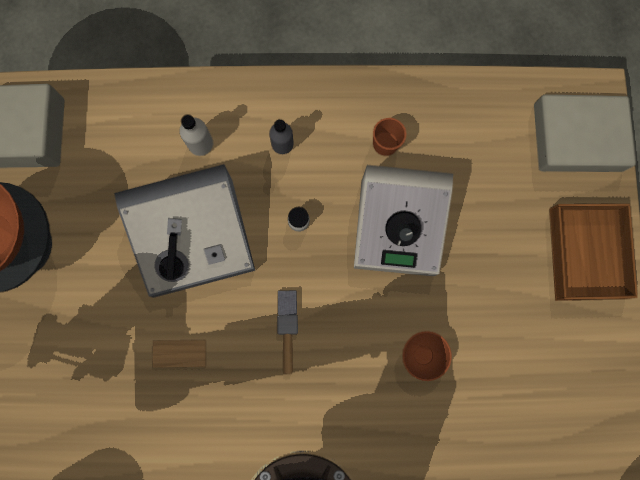

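View pics/scene0.png

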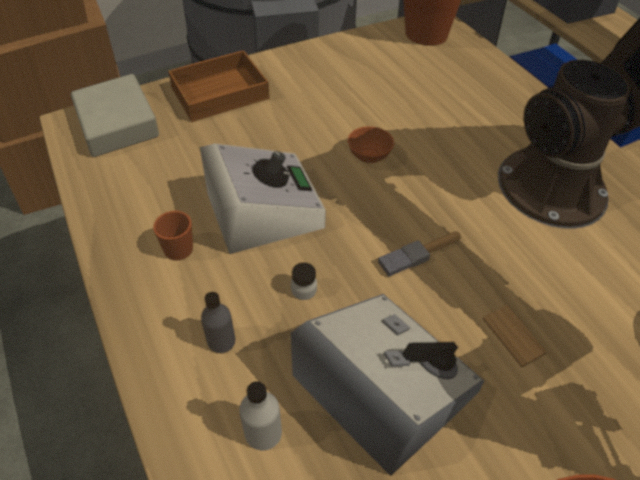

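The top view shows the isolator on the left, centred near (185,235), with the handle pointing roughly up. The controller is on the right, with its knob near (405,232) and its pointer to the lower right. The scene view agrees. Next I'll fit box poses to the detections and overlay the model on the pictures.

```bash
cat > fit.py <<'E'
from h import *
from scipy.optimize import least_squares
def Rz(a): c,s=np.cos(a),np.sin(a);return np.array([[c,-s,0],[s,c,0],[0,0,1.]])
def Ry(a): c,s=np.cos(a),np.sin(a);return np.array([[c,0,s],[0,1,0],[-s,0,c]])
G=dict(iso=(np.deg2rad(27.8),np.array([-.1+.0965*np.cos(np.deg2rad(27.8)),0,.085]),.0965,.11),
       con=(np.deg2rad(25),np.array([-.0148,0,.0874]),.0885,.085))
def frame(b,x): # panel frame in world
    s,c,_,_=G[b];return Rz(x[2])@Ry(-s),np.r_[x[:2],0]+Rz(x[2])@c
def pt(b,x,p): R,o=frame(b,x);return o+R@np.array(p)
def hp(a,r,z): return [-.045+r*np.cos(a),.045-r*np.sin(a),z]
def fit(b,obs,x0):
    def res(x):
        o=[]
        for c,f,px in obs:
            p=f(x); p=pt(b,x,p) if not callable(p) else p(x); o+=list(proj(c,p)-px)
        return np.array(o)
    r=least_squares(res,x0,loss='soft_l1',f_scale=2);return r.x,res(r.x).reshape(-1,2)
E
cat > m.py <<'E'
from fit import *
Q=dict(iso={"isolator_box_panel":lambda x:[0,0,0],"handle_pivot":lambda x:[-.045,.045,.03],"handle_grip":lambda x:hp(x[3],.052,.03),"handle_hole":lambda x:hp(x[3],.088,.0145),"hasp_hole":lambda x:[-.045,-.043,.0145],"isolator_box":lambda x:(lambda x:np.r_[x[:2],0])},
 con={"controller_panel":lambda x:[0,0,0],"knob_grip":lambda x:[0,0,.038],"ring_mark":lambda x:[.03*np.cos(x[3]),-.03*np.sin(x[3]),.016],"controller":lambda x:(lambda x:np.r_[x[:2],0])})
X0=dict(iso=[.56,.225,.2,.2],con=[.58,-.2,0,2.5])
if __name__=="__main__":
    im={c:grab_frame(c)[:,:,::-1].copy() for c in("top","scene")};S={}
    for b in Q:
        obs=[];n=[]
        for q in Q[b]:
            for c in im:
                L=mark_of(c,q)
                if L: obs.append((c,Q[b][q],np.array(L[0]['location'])));n.append(q+' '+c)
        x,r=fit(b,obs,X0[b]);S[b]=x;print(b,x.round(4));[print('  ',k,v.round(1)) for k,v in zip(n,r)]
    np.save('S.npy',S,allow_pickle=True)
    rows=[]
    for c in im:
        row=[]
        for b in Q:
            x=S[b];s,cc,h,w=G[b];k=5;ctr=proj(c,pt(b,x,[0,0,.02]));o=np.clip(ctr-np.array([60,45]) if c=='scene' else ctr-np.array([75,56]),0,None).astype(int)
            W,H=(120,90) if c=='scene' else (150,112);z=400/W
            cr=cv2.resize(im[c][o[1]:o[1]+H,o[0]:o[0]+W],(400,300),interpolation=cv2.INTER_CUBIC)
            def P(p):return tuple(((proj(c,pt(b,x,p))-o+.5)*z).astype(int).tolist())
            def line(ps,col):cv2.polylines(cr,[np.array([P(p) for p in ps])],False,col,1,cv2.LINE_AA)
            line([[-h,-w,0],[h,-w,0],[h,w,0],[-h,w,0],[-h,-w,0]],(0,0,255))
            t=np.linspace(0,2*np.pi,40)
            if b=='con':
                line([[.013*np.cos(a),.013*np.sin(a),.051] for a in t],(0,255,0));line([[.036*np.cos(a),.036*np.sin(a),.002] for a in t],(255,255,0))
            else:
                line([[-.045+.034*np.cos(a),.045+.034*np.sin(a),.006] for a in t],(255,255,0));line([[-.045+.005*np.cos(a),-.043+.005*np.sin(a),.007] for a in t],(0,255,0))
                line([hp(x[3],-.016,.04),hp(x[3],.074,.04)],(0,255,0))
            row.append(cr)
        rows.append(np.hstack(row))
    cv2.imwrite('pics/ov1.png',np.vstack(rows))
E
python3 m.py
```

```text
iso [0.5614 0.2291 0.3087 0.4162]
   isolator_box_panel top [2.3 0. ]
   isolator_box_panel scene [0.4 0.7]
   handle_pivot top [2.4 0.8]
   handle_pivot scene [ 2.4 -1.7]
   handle_grip top [ 5.  -2.3]
   handle_grip scene [-3.2  4.4]
   handle_hole top [ 0.5 -0. ]
   handle_hole scene [0.  1.7]
   hasp_hole top [41.6 27. ]
   hasp_hole scene [2.1 1.5]
   isolator_box top [ 0.3 -2.6]
   isolator_box scene [2.2 4.4]
con [ 0.5794 -0.2041 -0.0353  3.4035]
   controller_panel top [0.9 0.8]
   controller_panel scene [0.9 1.2]
   knob_grip top [ 0.6 -1.7]
   knob_grip scene [0.3 0.4]
   ring_mark top [ 1.8 -1.7]
   ring_mark scene [2.5 1.2]
   controller top [ 1.4 -0.4]
   controller scene [0.8 1.3]
```

View pics/ov1.png

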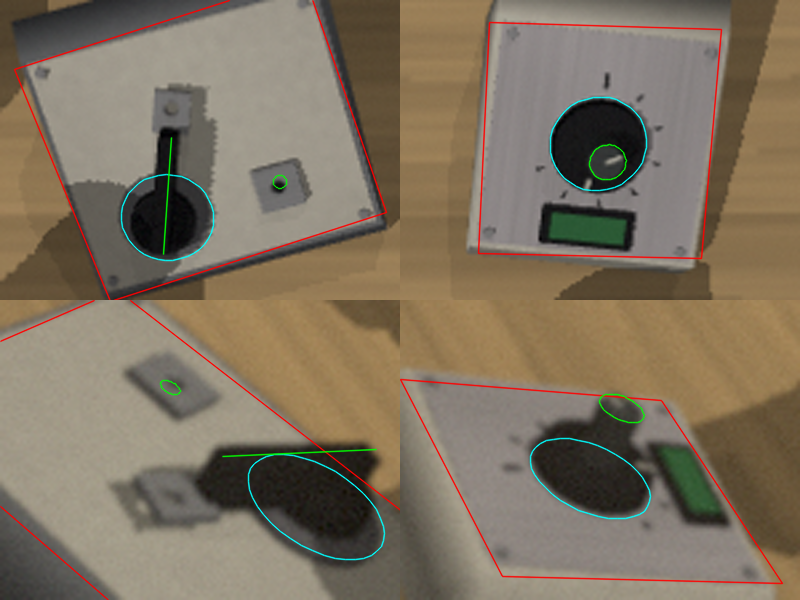

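The overlay shows the controller fit is close. The isolator disc is about 3 px left of the model, since the fit was pulled by a wrong hasp detection in the top view. I'll refine with the screw heads, hasp hole, hub and tab hole read from this crop.

```bash
cat > ref.py <<'E'
from m import *
S=np.load('S.npy',allow_pickle=True).item()
def un(c,b,u):
    i=0 if b=='iso' else 400;j=0 if c=='top' else 300
    ctr=proj(c,pt(b,S[b],[0,0,.02]));o=np.clip(ctr-(np.array([60,45]) if c=='scene' else np.array([75,56])),0,None).astype(int)
    return o+(np.array(u)-[i,j])/(400/(120 if c=='scene' else 150))-.5
def scr(b,sx,sy): return lambda x:[sx*(G[b][2]-x[4]),sy*(G[b][3]-x[4]),.002]
con=[('top','con',scr('con',1,1),(513,33)),('top','con',scr('con',1,-1),(711,52)),('top','con',scr('con',-1,1),(490,230)),('top','con',scr('con',-1,-1),(680,250)),
 ('scene','con',scr('con',1,-1),(432,382)),('scene','con',scr('con',1,1),(502,553)),('scene','con',scr('con',-1,1),(748,569)),('scene','con',scr('con',-1,-1),(663,409)),
 ('top','con',lambda x:[0,0,.002],(599,143)),('top','con',lambda x:[0,0,.051],(607,161)),('top','con',lambda x:[.03*np.cos(x[3]),-.03*np.sin(x[3]),.016],(587,184))]
iso=[('top','iso',scr('iso',1,1),(42,72)),('top','iso',scr('iso',1,-1),(305,3)),('top','iso',scr('iso',-1,1),(113,281)),('top','iso',scr('iso',-1,-1),(365,213)),
 ('top','iso',lambda x:[-.045,-.043,.007],(278,187)),('scene','iso',lambda x:[-.045,-.043,.007],(175,388)),('top','iso',lambda x:[-.045,.045,.021],(164,222)),
 ('top','iso',lambda x:hp(x[3],.088,.017),(172,107)),('scene','iso',lambda x:hp(x[3],.088,.017),(173,497))]
if __name__=="__main__":
    N={}
    for b,L in (('con',con),('iso',iso)):
        x,r=fit(b,[(c,f,un(c,b,u)) for c,b,f,u in L],list(S[b])+[.012]);N[b]=x;print(b,x.round(4));print(r.round(1).tolist())
    np.save('N.npy',N,allow_pickle=True)
    for b,n,p in (('con','knob_grip',[0,0,.038]),('con','axis z',None),('iso','pivot',[-.045,.045,.03]),('iso','grip',hp(N['iso'][3],.052,.03)),('iso','hasp',[-.045,-.043,.0145])):
        print(n,pt(b,N[b],p).round(4) if p else frame(b,N[b])[0].round(3))
    print(frame('iso',N['iso'])[0].round(3))
    from scipy.spatial.transform import Rotation as R
    s=get_state();Rc=R.from_euler('xyz',s['ee_rot']).as_matrix();print(Rc.round(2),s['t'])
E
python3 ref.py
```

```text
con [ 0.5802 -0.2062 -0.1062  3.3891  0.0125]
[[0.6, 0.1], [0.2, 0.3], [0.3, 0.2], [0.5, -0.4], [-0.1, 0.4], [0.1, 0.4], [0.2, 1.3], [-0.0, 0.7], [0.3, 0.0], [0.0, 0.0], [-0.1, 0.4]]
iso [0.5614 0.2271 0.2507 0.3796 0.0117]
[[-0.4, -0.4], [-0.4, -0.4], [0.3, -0.7], [-0.0, 0.1], [0.5, -0.2], [0.6, -0.7], [-0.2, 0.4], [0.6, 0.4], [0.2, 0.5]]
knob_grip [ 0.5495 -0.2029  0.1218]
axis z [[ 0.901  0.106 -0.42 ]
 [-0.096  0.994  0.045]
 [ 0.423  0.     0.906]]
pivot [0.4839 0.2537 0.0906]
grip [0.5301 0.2457 0.1131]
hasp [0.5128 0.1703 0.0768]
[[ 0.857 -0.248 -0.452]
 [ 0.219  0.969 -0.116]
 [ 0.466  0.     0.885]]
[[ 0.97 -0.25 -0.  ]
 [-0.25 -0.97 -0.  ]
 [-0.    0.   -1.  ]] 2.2
```

```bash
python3 -m handwheel '[{"delta_pos":[0.6,-1,0.3],"dr":[0,0,0]},{"delta_pos":[1,-1,0.3],"dr":[0,0,0]},{"delta_pos":[1,-1,0.3],"dr":[0,0,0]},{"delta_pos":[1,-1,0],"dr":[0,0,0]},{"delta_pos":[1,-1,0],"dr":[0,0,0]},{"delta_pos":[1,-1,0],"dr":[0,0,0]},{"delta_pos":[1,-1,0],"dr":[0,0,0]},{"delta_pos":[1,-1,0],"dr":[0,0,0]},{"delta_pos":[1,-1,0],"dr":[0,0,0]},{"delta_pos":[1,-1,0],"dr":[0,0,0]}]' -1 10
python3 -m handwheel '[{"delta_pos":[0,-1,0],"dr":[0,0,-6]},{"delta_pos":[0,-1,0],"dr":[0,0,-6]},{"delta_pos":[0,-1,0],"dr":[0,0,-6]},{"delta_pos":[0,-1,0],"dr":[0,0,-6]},{"delta_pos":[0,-1,0],"dr":[0,0,-6]},{"delta_pos":[0,-1,0],"dr":[0,0,-6]},{"delta_pos":[0,-1,0],"dr":[0,0,-6]},{"delta_pos":[0,-1,0],"dr":[0,0,-6]},{"delta_pos":[0,-1,0],"dr":[0,0,-6]},{"delta_pos":[0,-1,0],"dr":[0,0,-6]}]'
python3 -m handwheel '[{"delta_pos":[0.2,-1,0],"dr":[-0.53,-4.97,0]},{"delta_pos":[0.2,-1,0],"dr":[-0.53,-4.97,0]},{"delta_pos":[0.2,-1,0],"dr":[-0.53,-4.97,0]},{"delta_pos":[0.2,-1,0],"dr":[-0.53,-4.97,0]},{"delta_pos":[0.2,-1,0],"dr":[-0.53,-4.97,0]},{"delta_pos":[0.2,-1,0],"dr":[0,0,0]},{"delta_pos":[0,-0.5,0],"dr":[0,0,0]},{"delta_pos":[0,0,0],"dr":[0,0,0]}]'
```

```text
t: 3.2
eef_pos: [0.4585, 0.352, 0.2729]
ee_rot: [-3.141, -0.0, -0.254]
force: [0.5, 0.1, 1.1]
width: 0.0876
gripper_force: 0.0
t: 4.2
eef_pos: [0.4573, 0.0522, 0.2729]
ee_rot: [-3.141, 0.0, -1.305]
force: [0.2, 0.3, -0.2]
width: 0.0877
gripper_force: 0.0
t: 5.0
eef_pos: [0.4933, -0.1432, 0.2729]
ee_rot: [-2.732, -0.156, -1.336]
force: [0.2, -0.0, 1.2]
width: 0.0875
gripper_force: 0.0
```

```bash
cat > go.py <<'E'
from fit import *
from scipy.spatial.transform import Rotation as R
N=np.load('N.npy',allow_pickle=True).item()
def go(b,p,ydir=None):
    s=get_state();Rc=R.from_euler('xyz',s['ee_rot']).as_matrix();F,_=frame(b,N[b])
    y=Rc[:,1] if ydir is None else F@np.array(ydir);z=-F[:,2];y=y-z*(y@z);y/=np.linalg.norm(y)
    if y@Rc[:,1]<0:y=-y
    Rt=np.c_[np.cross(y,z),y,z]
    print('t',s['t'],'shift',((pt(b,N[b],p)-s['eef_pos'])/.03).round(3),'turn',np.rad2deg(R.from_matrix(Rt@Rc.T).as_rotvec()).round(2),'panel y-angle',np.rad2deg(np.arctan2(F[:,1]@Rc[:,1],F[:,0]@Rc[:,1])).round(1),'q',s['q'].round(2))
    print('tcp in panel',(F.T@(s['eef_pos']-frame(b,N[b])[1])).round(4))
E
python3 -c "
from go import *
go('con',[0,0,.11]);go('con',[0,0,.042])"
```

```text
t 5.0 shift [ 0.866 -1.881 -2.86 ] turn [0.05 0.02 0.02] panel y-angle -158.6 q [ 0.19 -0.19 -0.69  0.2  -0.65 -0.05]
tcp in panel [0.0074 0.0533 0.2012]
t 5.0 shift [ 1.819 -1.982 -4.914] turn [0.05 0.02 0.02] panel y-angle -158.6 q [ 0.19 -0.19 -0.69  0.2  -0.65 -0.05]
tcp in panel [0.0074 0.0533 0.2012]
```

```bash
python3 -m handwheel '[{"delta_pos":[0.22,-0.47,-0.6],"dr":[0,0,0]},{"delta_pos":[0.22,-0.47,-0.76],"dr":[0,0,0]},{"delta_pos":[0.22,-0.47,-0.75],"dr":[0,0,0]},{"delta_pos":[0.2,-0.47,-0.75],"dr":[0,0,0]},{"delta_pos":[0,0,0],"dr":[0,0,0]},{"delta_pos":[0,0,0],"dr":[0,0,0]}]'
python3 - <<'E'
from go import *
go('con',[0,0,.042])
im=[]
for c in("top","scene"):
    f=grab_frame(c)[:,:,::-1];u=proj(c,pt('con',N['con'],[0,0,.05])).astype(int);im.append(cv2.resize(f[max(u[1]-75,0):u[1]+75,u[0]-100:u[0]+100],(400,300),interpolation=cv2.INTER_CUBIC))
cv2.imwrite('pics/k1.png',np.hstack(im))
E
```

```text
t: 5.6
eef_pos: [0.5193, -0.1978, 0.1866]
ee_rot: [-2.734, -0.156, -1.334]
force: [-0.1, 0.1, -0.4]
width: 0.0875
gripper_force: 0.0
t 5.6 shift [ 0.953 -0.163 -2.039] turn [ 0.01 -0.08  0.01] panel y-angle -158.5 q [ 0.02  0.   -0.72  0.14 -0.42  0.13]
tcp in panel [-0.0004  0.0018  0.1097]
```

View pics/k1.png

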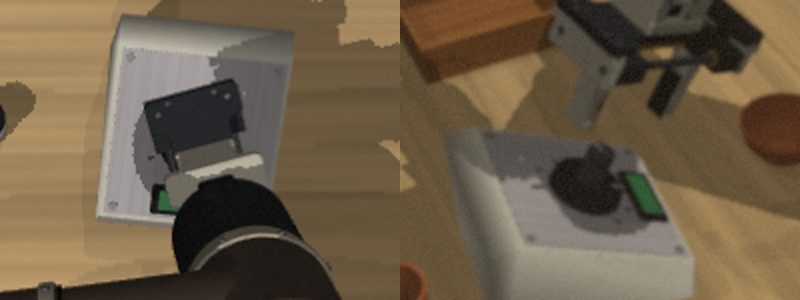

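The gripper is tilted normal to the panel and sits over the knob, clear of the ring and meter. Next I descend and close.

```bash
python3 -m handwheel '[{"delta_pos":[0.2,-0.04,-0.44],"dr":[0,0,0]},{"delta_pos":[0.25,-0.04,-0.54],"dr":[0,0,0]},{"delta_pos":[0.25,-0.04,-0.54],"dr":[0,0,0]},{"delta_pos":[0.25,-0.04,-0.52],"dr":[0,0,0]},{"delta_pos":[0,0,0],"dr":[0,0,0]},{"delta_pos":[0,0,0],"dr":[0,0,0]}]'
python3 -m handwheel '[{"delta_pos":[0,0,0],"dr":[0,0,0]},{"delta_pos":[0,0,0],"dr":[0,0,0]},{"delta_pos":[0,0,0],"dr":[0,0,0]},{"delta_pos":[0,0,0],"dr":[0,0,0]},{"delta_pos":[0,0,0],"dr":[0,0,0]},{"delta_pos":[0,0,0],"dr":[0,0,0]}]' 1 10
python3 -c "
from go import *
go('con',[0,0,.042]);s=get_state();print(s['force'],s['moment'],s['width'])"
```

```text
t: 6.3
eef_pos: [0.5479, -0.2024, 0.1265]
ee_rot: [-2.732, -0.156, -1.333]
force: [0.2, -0.3, 0.3]
width: 0.0877
gripper_force: 0.0
t: 6.9
eef_pos: [0.5478, -0.2029, 0.1256]
ee_rot: [-2.732, -0.156, -1.333]
force: [0.3, 0.1, -0.3]
width: 0.0453
gripper_force: 0.0
t 6.9 shift [ 0.003  0.006 -0.005] turn [ 0.   -0.01  0.  ] panel y-angle -158.5 q [ 0.    0.14 -0.78  0.21 -0.23  0.08]
tcp in panel [ 0.     -0.0002  0.0422]
[ 0.34944396  0.13125284 -0.31941427] [ 0.20272064  1.35966272 -0.04503607] 0.045286943516635245
```

```bash
python3 -m handwheel '[{"delta_pos":[0,0,0],"dr":[0,0,0]},{"delta_pos":[0,0,0],"dr":[0,0,0]},{"delta_pos":[0,0,0],"dr":[0,0,0]},{"delta_pos":[0,0,0],"dr":[0,0,0]},{"delta_pos":[0,0,0],"dr":[0,0,0]}]' 1 10
python3 -c "
from go import *
go('con',[0,0,.042]);s=get_state();print(s['force'],s['moment'],s['width'])"
```

```text
t: 7.4
eef_pos: [0.5475, -0.2029, 0.1254]
ee_rot: [-2.733, -0.156, -1.334]
force: [-2.0, -0.5, 0.7]
width: 0.0253
gripper_force: 10.0
t 7.4 shift [0.013 0.008 0.004] turn [ 0.   -0.04  0.  ] panel y-angle -158.5 q [ 0.    0.14 -0.78  0.21 -0.23  0.08]
tcp in panel [-0.0004 -0.0003  0.0421]
[-2.00254807 -0.50278194  0.7205422 ] [-0.08562721  1.74794748 -0.12696017] 0.02533067480450147
```

Gripped, with the width matching the knob and a small side force. Now I turn counter-clockwise.

```bash
python3 -m handwheel '[{"delta_pos":[0,0,0],"dr":[-3,0.3,6.5]},{"delta_pos":[0,0,0],"dr":[-3,0.3,6.5]},{"delta_pos":[0,0,0],"dr":[-3,0.3,6.5]},{"delta_pos":[0,0,0],"dr":[-3,0.3,6.5]},{"delta_pos":[0,0,0],"dr":[-3,0.3,6.5]},{"delta_pos":[0,0,0],"dr":[-3,0.3,6.5]}]'
python3 -c "
from go import *
go('con',[0,0,.042]);s=get_state();print(s['force'],s['moment'],s['width'])"
```

```text
t: 8.0
eef_pos: [0.5474, -0.203, 0.1253]
ee_rot: [-2.944, -0.392, -0.585]
force: [-1.1, -1.4, 0.9]
width: 0.0256
gripper_force: 10.0
t 8.0 shift [0.014 0.008 0.005] turn [-0.09  0.04 -0.04] panel y-angle -115.2 q [ 0.    0.14 -0.77  0.19 -0.23  0.84]
tcp in panel [-0.0004 -0.0003  0.042 ]
[-1.06808684 -1.38178747  0.91256553] [-0.21168277  1.79876086 -0.1959135 ] 0.025644610090781828
```

```bash
python3 -m handwheel '[{"delta_pos":[0,0,0],"dr":[-3,0.3,6.5]},{"delta_pos":[0,0,0],"dr":[-3,0.3,6.5]},{"delta_pos":[0,0,0],"dr":[-3,0.3,6.5]},{"delta_pos":[0,0,0],"dr":[-2,0.2,4.3]},{"delta_pos":[0,0,0],"dr":[-1,0.1,2.2]},{"delta_pos":[0,0,0],"dr":[0,0,0]}]'
python3 -c "
from go import *
go('con',[0,0,.042]);s=get_state();print(s['force'],s['moment'],s['width'],s['moment']@frame('con',N['con'])[0][:,2])"
python3 -m handwheel '[{"delta_pos":[0,0,0],"dr":[-2,0.2,4.3]},{"delta_pos":[0,0,0],"dr":[-2,0.2,4.3]},{"delta_pos":[0,0,0],"dr":[0,0,0]}]'
python3 -c "
from go import *
go('con',[0,0,.042]);s=get_state();print(s['force'],s['moment'],s['width'],s['moment']@frame('con',N['con'])[0][:,2])"
```

```text
t: 8.6
eef_pos: [0.5475, -0.2029, 0.1254]
ee_rot: [3.119, -0.436, -0.044]
force: [-1.1, -1.1, -1.3]
width: 0.0255
gripper_force: 10.0
t 8.6 shift [0.01  0.008 0.004] turn [-0.18  0.06 -0.09] panel y-angle -86.8 q [ 0.    0.14 -0.77  0.18 -0.23  1.35]
tcp in panel [-0.0003 -0.0003  0.042 ]
[-1.08886451 -1.10958473 -1.26360505] [-0.33896381  1.7995561  -0.27021528] 0.025499051531186624 -0.02181024112636265
t: 8.9
eef_pos: [0.5478, -0.2029, 0.1255]
ee_rot: [3.043, -0.427, 0.137]
force: [0.1, -2.7, -1.5]
width: 0.0257
gripper_force: 10.0
t 8.9 shift [ 0.003  0.006 -0.   ] turn [-0.18  0.07 -0.09] panel y-angle -77.3 q [ 0.    0.14 -0.77  0.18 -0.23  1.52]
tcp in panel [-0.0001 -0.0002  0.042 ]
[ 0.13596383 -2.74915319 -1.49323437] [-0.42599198  1.58011246 -0.26359461] 0.025718245850781255 0.010928556920664106
```

```bash
python3 -m handwheel '[{"delta_pos":[0,0,0],"dr":[-2,0.2,4.3]},{"delta_pos":[0,0,0],"dr":[-2,0.2,4.3]},{"delta_pos":[0,0,0],"dr":[0,0,0]}]'
python3 -c "
from go import *
go('con',[0,0,.042]);s=get_state();print(s['force'],s['moment'],s['width'],s['moment']@frame('con',N['con'])[0][:,2])"
python3 -m handwheel '[{"delta_pos":[0,0,0],"dr":[0,0,0]},{"delta_pos":[0,0,0],"dr":[0,0,0]},{"delta_pos":[0,0,0],"dr":[0,0,0]},{"delta_pos":[0,0,0],"dr":[0,0,0]}]' -0.3
python3 -m handwheel '[{"delta_pos":[-0.25,0.03,0.54],"dr":[0,0,0]},{"delta_pos":[-0.42,0.04,0.9],"dr":[0,0,0]},{"delta_pos":[-0.42,0.04,0.9],"dr":[0,0,0]},{"delta_pos":[-0.42,1,0.9],"dr":[0,0,0]},{"delta_pos":[-0.42,1,0.9],"dr":[0,0,0]},{"delta_pos":[0,1,0],"dr":[0,0,0]},{"delta_pos":[0,1,0],"dr":[0,0,0]},{"delta_pos":[0,1,0],"dr":[0,0,0]}]' -1
python3 - <<'E'
from go import *
im=[]
for c in("top","scene"):
    f=grab_frame(c)[:,:,::-1];u=proj(c,pt('con',N['con'],[0,0,.03])).astype(int);im.append(cv2.resize(f[u[1]-45:u[1]+45,u[0]-45:u[0]+45],(400,400),interpolation=cv2.INTER_CUBIC))
cv2.imwrite('pics/k2.png',np.hstack(im))
for c in ("top","scene"):
    print([proj(c,pt('con',N['con'],[.03*np.cos(N['con'][3]),-.03*np.sin(N['con'][3]),.016])),mark_of(c,'ring_mark')[:1]])
go('iso',hp(N['iso'][3],.052,.11),[np.sin(N['iso'][3]),np.cos(N['iso'][3]),0])
E
```

```text
t: 9.2
eef_pos: [0.5481, -0.2027, 0.1257]
ee_rot: [2.971, -0.405, 0.315]
force: [1.4, 1.2, -0.8]
width: 0.0258
gripper_force: 10.0
t 9.2 shift [-0.008  0.001 -0.007] turn [-0.19  0.1  -0.09] panel y-angle -67.9 q [ 0.    0.14 -0.77  0.18 -0.23  1.68]
tcp in panel [ 0.0003 -0.      0.0421]
[ 1.42970725  1.21717745 -0.82950048] [ 0.00849866  1.21768668 -0.04818086] 0.02578318443386979 0.0073299213522335024
t: 9.6
eef_pos: [0.5478, -0.2028, 0.1256]
ee_rot: [2.971, -0.405, 0.316]
force: [-1.2, 0.2, -0.1]
width: 0.0516
gripper_force: 0.0
t: 10.4
eef_pos: [0.4896, -0.0485, 0.2505]
ee_rot: [2.971, -0.406, 0.316]
force: [2.1, -0.5, -0.3]
width: 0.0876
gripper_force: 0.0
[array([398.49997687, 242.86055393]), [{'location': [397.2, 243.4], 'conf': 0.9}]]
[array([286.65986826, 173.93622441]), [{'location': [286.2, 173.1], 'conf': 0.69}]]
t 10.6 shift [ 0.141  9.509 -2.198] turn [ 19.2   -1.08 -19.28] panel y-angle -85.8 q [ 0.45 -0.22 -0.84  0.4  -0.6   1.12]
tcp in panel [-0.0322 -0.2496  0.2032]
```

View pics/k2.png

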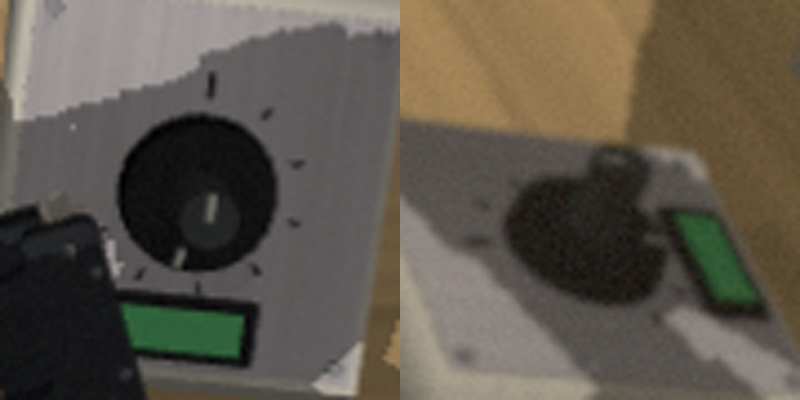

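The top crop shows the knob's line (from (210,222) to (212,197)) pointing at the long zero mark. The ring mark near (179,258) hasn't moved. Next is the handle.

```bash
python3 -m handwheel '[{"delta_pos":[0,0.6,0],"dr":[0,0,0]},{"delta_pos":[0,1,0],"dr":[3.84,-0.22,-3.86]},{"delta_pos":[0,1,0],"dr":[3.84,-0.22,-3.86]},{"delta_pos":[0,1,0],"dr":[3.84,-0.22,-3.86]},{"delta_pos":[0,1,0],"dr":[3.84,-0.22,-3.86]},{"delta_pos":[0,1,0],"dr":[3.84,-0.22,-3.86]},{"delta_pos":[0,1,0],"dr":[0,0,0]},{"delta_pos":[0,1,-0.4],"dr":[0,0,0]},{"delta_pos":[0,1,-0.8],"dr":[0,0,0]},{"delta_pos":[0.14,0.9,-1],"dr":[0,0,0]}]'
python3 -m handwheel '[{"delta_pos":[0,0,0],"dr":[0,0,0]},{"delta_pos":[0,0,0],"dr":[0,0,0]}]'
python3 - <<'E'
from go import *
a=N['iso'][3]
go('iso',hp(a,.052,.034),[np.sin(a),np.cos(a),0])
im=[]
for c in("top","scene"):
    f=grab_frame(c)[:,:,::-1];u=proj(c,pt('iso',N['iso'],hp(a,.052,.04))).astype(int);im.append(cv2.resize(f[u[1]-60:u[1]+60,u[0]-60:u[0]+60],(400,400),interpolation=cv2.INTER_CUBIC))
cv2.imwrite('pics/h1.png',np.hstack(im))
E
```

```text
t: 11.6
eef_pos: [0.4952, 0.2352, 0.1881]
ee_rot: [-2.947, -0.448, -0.176]
force: [3.4, 1.1, 1.8]
width: 0.0876
gripper_force: 0.0
t: 11.8
eef_pos: [0.4956, 0.2312, 0.1866]
ee_rot: [-2.953, -0.447, -0.176]
force: [1.0, -0.5, -0.4]
width: 0.0872
gripper_force: 0.0
t 11.8 shift [ 1.089  0.467 -2.331] turn [ 0.2  -0.11  0.3 ] panel y-angle -111.9 q [ 0.81 -0.04 -1.01  0.97 -0.31 -0.26]
tcp in panel [0.0048 0.0203 0.1123]
```

View pics/h1.png

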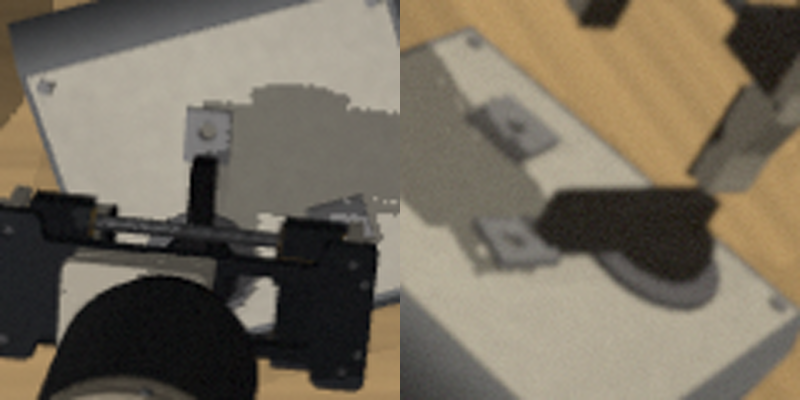

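The picture shows the jaws over the handle, but joint 3 is at -1.01, almost at its -1.02 limit. I'll untilt the tool by 14° and use a loose cage of fingers to push the handle, rather than a grip normal to the panel.

```bash
cat > cage.py <<'E'
from go import *
F,O=frame('iso',N['iso'])
def pose(a,out=.022,r=.055,off=0.,tilt=14):
    z=-(Rz(N['iso'][2])@Ry(-np.deg2rad(tilt)))[:,2]
    y=-(F@np.array([np.sin(a),np.cos(a),0]));y-=z*(y@z);y/=np.linalg.norm(y)
    tip=O+F@(np.array(hp(a,r,out))+off*np.array([-np.sin(a),-np.cos(a),0])) # off: along the push (clockwise) direction
    return tip-.019*z,np.c_[np.cross(y,z),y,z]
def delta(a,**k):
    s=get_state();Rc=R.from_euler('xyz',s['ee_rot']).as_matrix();p,Rt=pose(a,**k)
    print('a',round(a,2),'shift',((p-s['eef_pos'])/.03).round(2),'turn',np.rad2deg(R.from_matrix(Rt@Rc.T).as_rotvec()).round(2),'q',s['q'].round(2))
E
python3 -m handwheel '[{"delta_pos":[0,0,0],"dr":[-1.7,6.8,0]},{"delta_pos":[0,0,0],"dr":[-1.7,6.8,0]},{"delta_pos":[0,0,0],"dr":[0,0,0]}]' 0
python3 -c "
from cage import *
a=N['iso'][3];delta(a);delta(a,out=.06)
"
```

```text
t: 12.2
eef_pos: [0.5159, 0.2228, 0.199]
ee_rot: [-3.01, -0.367, -0.177]
force: [0.5, 0.6, 0.3]
width: 0.069
gripper_force: 0.0
a 0.38 shift [ 0.53  0.74 -2.44] turn [-1.05  8.25  2.03] q [ 0.88  0.01 -0.79  0.52 -0.52  0.12]
a 0.38 shift [-0.04  0.59 -1.32] turn [-1.05  8.25  2.03] q [ 0.88  0.01 -0.79  0.52 -0.52  0.12]
```

```bash
python3 -m handwheel '[{"delta_pos":[0,0.3,0],"dr":[-0.5,4.1,1]},{"delta_pos":[0,0.3,-0.3],"dr":[-0.5,4.1,1]},{"delta_pos":[0,0,-0.5],"dr":[0,0,0]},{"delta_pos":[0,0,-0.3],"dr":[0,0,0]},{"delta_pos":[0,0,0],"dr":[0,0,0]},{"delta_pos":[0,0,0],"dr":[0,0,0]}]' 0.1
python3 -c "
from cage import *
a=N['iso'][3];delta(a);delta(a,out=.06)
"
```

```text
t: 12.8
eef_pos: [0.515, 0.2382, 0.1646]
ee_rot: [-3.057, -0.232, -0.125]
force: [-0.5, 0.6, 0.9]
width: 0.0395
gripper_force: 0.0
a 0.38 shift [ 0.57  0.23 -1.3 ] turn [ 0.3   0.2  -0.16] q [ 0.87  0.12 -0.63  0.25 -0.63  0.4 ]
a 0.38 shift [-0.01  0.08 -0.18] turn [ 0.3   0.2  -0.16] q [ 0.87  0.12 -0.63  0.25 -0.63  0.4 ]
```

```bash
python3 -m handwheel '[{"delta_pos":[0,0.08,-0.2],"dr":[0,0,0]},{"delta_pos":[0.28,0.08,-0.55],"dr":[0,0,0]},{"delta_pos":[0.29,0.07,-0.55],"dr":[0,0,0]},{"delta_pos":[0,0,0],"dr":[0,0,0]},{"delta_pos":[0,0,0],"dr":[0,0,0]}]' 0.1
python3 -m handwheel '[{"delta_pos":[0,0,0],"dr":[0,0,0]},{"delta_pos":[0,0,0],"dr":[0,0,0]},{"delta_pos":[0,0,0],"dr":[0,0,0]}]' 0.5
python3 - <<'E'
from cage import *
a=N['iso'][3];print(get_state()['force'],get_state()['width'],a)
for b in (a,.6,.9,1.2,1.4): delta(b)
p0,R0=pose(a)
for b in np.arange(.5,1.5,.12):
    p,R1=pose(b);print(round(b,2),((p-p0)/.03).round(2),np.rad2deg(R.from_matrix(R1@R0.T).as_rotvec()).round(2));p0,R0=p,R1
E
```

```text
t: 13.3
eef_pos: [0.5321, 0.2458, 0.1255]
ee_rot: [-3.056, -0.231, -0.125]
force: [0.1, -0.6, 0.7]
width: 0.0395
gripper_force: 0.0
t: 13.6
eef_pos: [0.5323, 0.2463, 0.1262]
ee_rot: [-3.055, -0.231, -0.126]
force: [0.6, 0.4, -0.4]
width: 0.0237
gripper_force: 0.0
[ 0.62834609  0.36281539 -0.43511423] 0.02369167894635137 0.3796142965631951
a 0.38 shift [-0.01 -0.04 -0.02] turn [ 0.19  0.2  -0.17] q [ 0.84  0.2  -0.65  0.28 -0.53  0.38]
a 0.6 shift [-0.09 -0.43 -0.1 ] turn [  3.12   0.93 -12.22] q [ 0.84  0.2  -0.65  0.28 -0.53  0.38]
a 0.9 shift [-0.31 -0.9  -0.28] turn [  7.16   1.94 -28.85] q [ 0.84  0.2  -0.65  0.28 -0.53  0.38]
a 1.2 shift [-0.65 -1.27 -0.5 ] turn [ 11.27   2.96 -45.77] q [ 0.84  0.2  -0.65  0.28 -0.53  0.38]
a 1.4 shift [-0.92 -1.44 -0.66] turn [ 14.04   3.64 -57.16] q [ 0.84  0.2  -0.65  0.28 -0.53  0.38]
0.5 [-0.03 -0.21 -0.04] [ 1.59  0.41 -6.57]
0.62 [-0.05 -0.21 -0.05] [ 1.59  0.41 -6.58]
0.74 [-0.08 -0.2  -0.06] [ 1.6   0.41 -6.63]
0.86 [-0.1  -0.18 -0.07] [ 1.61  0.41 -6.67]
0.98 [-0.12 -0.17 -0.08] [ 1.62  0.42 -6.72]
1.1 [-0.13 -0.15 -0.09] [ 1.63  0.42 -6.76]
1.22 [-0.15 -0.13 -0.09] [ 1.64  0.42 -6.8 ]
1.34 [-0.16 -0.11 -0.1 ] [ 1.65  0.42 -6.84]
1.46 [-0.18 -0.08 -0.1 ] [ 1.66  0.42 -6.86]
```

```bash
python3 -m handwheel '[{"delta_pos":[-0.04,-0.23,-0.05],"dr":[1.6,0.4,-6.6]},{"delta_pos":[-0.05,-0.21,-0.05],"dr":[1.6,0.4,-6.6]},{"delta_pos":[-0.08,-0.2,-0.06],"dr":[1.6,0.4,-6.6]},{"delta_pos":[-0.1,-0.18,-0.07],"dr":[1.6,0.4,-6.7]},{"delta_pos":[0,0,0],"dr":[0,0,0]}]'
python3 -m handwheel '[{"delta_pos":[-0.12,-0.17,-0.08],"dr":[1.6,0.4,-6.7]},{"delta_pos":[-0.13,-0.15,-0.09],"dr":[1.6,0.4,-6.8]},{"delta_pos":[-0.15,-0.13,-0.09],"dr":[1.6,0.4,-6.8]},{"delta_pos":[-0.16,-0.11,-0.1],"dr":[1.6,0.4,-6.8]},{"delta_pos":[0,0,0],"dr":[0,0,0]}]'
cat > look.py <<'E'
from cage import *
import sys
X=N['iso'];ps=[]
print(get_state()['force'],get_state()['width'])
for b in map(float,sys.argv[2:]): delta(b)
im=[]
for c in("top","scene"):
    f=grab_frame(c)[:,:,::-1];u=proj(c,pt('iso',X,[-.045,-.02,.02])).astype(int);im.append(cv2.resize(f[u[1]-40:u[1]+40,u[0]-40:u[0]+40],(400,400),interpolation=cv2.INTER_CUBIC))
    print(c,'crop origin',u-40,'off-hole top predicted crop px',((proj(c,pt('iso',X,hp(np.pi/2,.088,.017)))-u+40.5)*5).round(1),'per .1rad',((proj(c,pt('iso',X,hp(np.pi/2+.1,.088,.017)))-proj(c,pt('iso',X,hp(np.pi/2,.088,.017))))*5).round(1),[(d['conf'],d['location'],((np.array(d['location'])-u+40.5)*5).round(1)) for d in mark_of(c,'handle_hole')[:2]])
cv2.imwrite(f'pics/{sys.argv[1]}.png',np.hstack(im))
E
python3 look.py o1 1.46 1.58 1.66
```

```text
t: 14.1
eef_pos: [0.5247, 0.222, 0.1195]
ee_rot: [-2.957, -0.165, -0.609]
force: [1.9, 0.4, 0.8]
width: 0.0217
gripper_force: 0.8
t: 14.6
eef_pos: [0.5074, 0.2046, 0.1081]
ee_rot: [-2.907, -0.064, -1.085]
force: [0.9, 1.3, 1.4]
width: 0.0219
gripper_force: 0.6
[0.85143606 1.28322164 1.40417586] 0.021910599934120707
a 1.46 shift [-0.18 -0.09 -0.11] turn [ 2.11  0.44 -7.09] q [ 0.82  0.17 -0.76  0.31 -0.46 -0.59]
a 1.58 shift [-0.37 -0.15 -0.21] turn [  3.77   0.84 -13.96] q [ 0.82  0.17 -0.76  0.31 -0.46 -0.59]
a 1.66 shift [-0.5  -0.18 -0.28] turn [  4.87   1.11 -18.54] q [ 0.82  0.17 -0.76  0.31 -0.46 -0.59]
top crop origin [162 219] off-hole top predicted crop px [263.1 187.9] per .1rad [ 5.1 20.4] [(0.65, [205.0, 243.1], array([217.5, 123. ])), (0.49, [183.0, 234.2], array([107.5,  78.5]))]
scene crop origin [370 287] off-hole top predicted crop px [149.2 164.5] per .1rad [16.5 -5.9] []
```

View pics/o1.png

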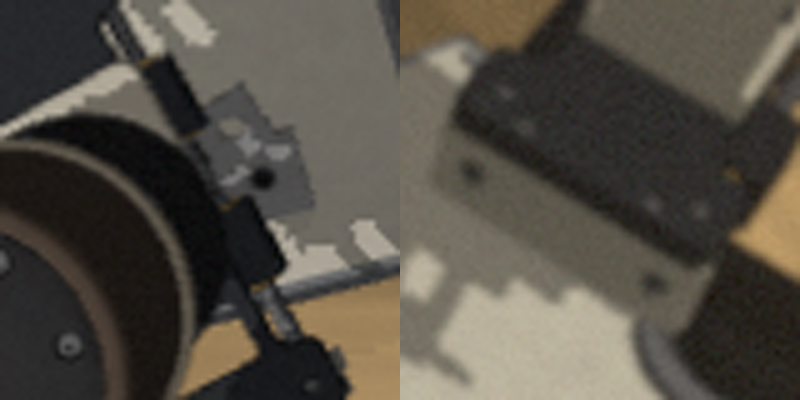

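The handle is moving with the cage. The tab hole is at (230,127) in the crop and the target is about (263,188), so roughly 0.3 rad remains.

```bash
python3 -m handwheel '[{"delta_pos":[-0.13,-0.07,-0.08],"dr":[1.35,0.3,-5]},{"delta_pos":[-0.14,-0.05,-0.08],"dr":[1.35,0.3,-5]},{"delta_pos":[-0.13,-0.04,-0.07],"dr":[1.35,0.3,-5]},{"delta_pos":[0,0,0],"dr":[0,0,0]},{"delta_pos":[0,0,0],"dr":[0,0,0]}]'
python3 look.py o2 1.6 1.64
```

```text
t: 15.3
eef_pos: [0.4953, 0.1998, 0.1007]
ee_rot: [-2.898, 0.006, -1.345]
force: [0.7, 0.8, -0.9]
width: 0.022
gripper_force: 0.4
[ 0.71030393  0.82202028 -0.89622199] 0.02196361575439234
a 1.6 shift [0.   0.   0.01] turn [ 0.06 -0.03 -0.24] q [ 0.83  0.16 -0.8   0.32 -0.43 -0.88]
a 1.64 shift [-0.06 -0.01 -0.02] turn [ 0.62  0.11 -2.53] q [ 0.83  0.16 -0.8   0.32 -0.43 -0.88]
top crop origin [162 219] off-hole top predicted crop px [263.1 187.9] per .1rad [ 5.1 20.4] [(0.5, [208.6, 256.9], array([235.5, 192. ]))]
scene crop origin [370 287] off-hole top predicted crop px [149.2 164.5] per .1rad [16.5 -5.9] []
```

View pics/o2.png

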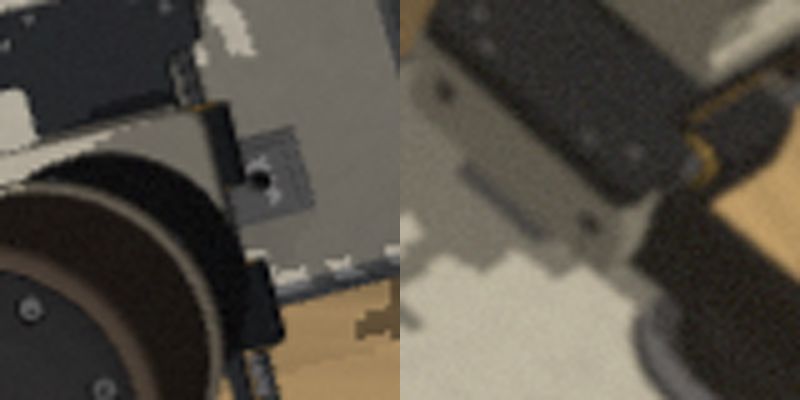

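```bash
python3 -m handwheel '[{"delta_pos":[-0.05,-0.01,-0.02],"dr":[0.4,0.1,-1.9]},{"delta_pos":[0,0,0],"dr":[0,0,0]},{"delta_pos":[0,0,0],"dr":[0,0,0]},{"delta_pos":[0,0,0],"dr":[0,0,0]}]'
python3 -m handwheel '[{"delta_pos":[0,0,0],"dr":[0,0,0]},{"delta_pos":[0,0,0],"dr":[0,0,0]},{"delta_pos":[0,0,0],"dr":[0,0,0]},{"delta_pos":[-0.12,-0.03,0.48],"dr":[0,0,0]},{"delta_pos":[-0.2,-0.05,0.9],"dr":[0,0,0]},{"delta_pos":[-0.2,-0.05,0.9],"dr":[0,0,0]},{"delta_pos":[0,-0.5,1],"dr":[0,0,0]},{"delta_pos":[0,-1,1],"dr":[0,0,0]},{"delta_pos":[0,-1,0.5],"dr":[0,0,0]},{"delta_pos":[0,-1,0],"dr":[0,0,0]}]' 0
python3 -m handwheel '[{"delta_pos":[0,-1,0],"dr":[0,0,0]},{"delta_pos":[0,-1,0],"dr":[0,0,0]},{"delta_pos":[0,-1,0],"dr":[0,0,0]},{"delta_pos":[0,-1,0],"dr":[0,0,0]},{"delta_pos":[0,-0.5,0],"dr":[0,0,0]},{"delta_pos":[0,0,0],"dr":[0,0,0]}]'
python3 look.py o3
```

```text
t: 15.9
eef_pos: [0.4941, 0.1999, 0.1004]
ee_rot: [-2.898, 0.015, -1.381]
force: [3.1, 1.5, -1.2]
width: 0.0221
gripper_force: 1.5
t: 16.9
eef_pos: [0.4788, 0.0903, 0.2463]
ee_rot: [-2.894, 0.016, -1.381]
force: [0.0, 0.2, -0.3]
width: 0.0439
gripper_force: 0.0
t: 17.5
eef_pos: [0.4776, -0.046, 0.2432]
ee_rot: [-2.899, 0.015, -1.385]
force: [-0.3, 0.3, -0.3]
width: 0.044
gripper_force: 0.0
[-0.30781211  0.29520673 -0.28939356] 0.04402722267433738
top crop origin [162 219] off-hole top predicted crop px [263.1 187.9] per .1rad [ 5.1 20.4] [(0.63, [213.5, 254.3], array([260., 179.]))]
scene crop origin [370 287] off-hole top predicted crop px [149.2 164.5] per .1rad [16.5 -5.9] [(0.96, [397.4, 320.0], array([139.5, 167.5])), (0.49, [275.3, 162.1], array([-471., -622.]))]
```

View pics/o3.png

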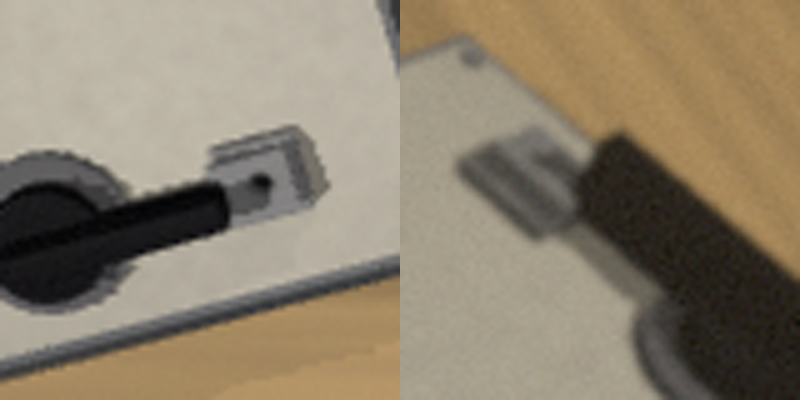

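The tab now covers the hasp. The tab hole is at (261,184) in the crop and the target is about (261,189), so the handle is about 0.03 rad short. I'll go back for a small nudge.

```bash
python3 - <<'E'
from cage import *
delta(1.57,out=.08)
for n in range(5):
    grab_frame('top');grab_frame('scene')
    o=[]
    for c,corr in (('top',(-.5,.2)),('scene',(-.6,.7))):
        L=mark_of(c,'handle_hole')
        if L:
            m=lambda a:proj(c,pt('iso',N['iso'],hp(a,.088,.0145)))
            g=np.arange(1.3,1.8,.002);d=[np.linalg.norm(m(a)+corr-L[0]['location']) for a in g];o+=[c,round(g[np.argmin(d)],3),round(min(d),1)]
    print(o)
E
```

```text
a 1.57 shift [-0.25  7.92 -3.01] turn [-0.82 -0.25  3.58] q [ 0.34 -0.11 -0.58  0.03 -0.86 -0.16]
['top', np.float64(1.35), np.float64(203.2), 'scene', np.float64(1.646), np.float64(0.7)]
['top', np.float64(1.59), np.float64(1.2), 'scene', np.float64(1.556), np.float64(0.2)]
['top', np.float64(1.56), np.float64(1.4), 'scene', np.float64(1.62), np.float64(0.2)]
['top', np.float64(1.534), np.float64(0.0), 'scene', np.float64(1.634), np.float64(1.5)]
['top', np.float64(1.61), np.float64(1.1)]
```

```bash
cat > sil.py <<'E'
from cage import *
from scipy.optimize import minimize
X=N['iso']
def hull(c,P,off,s=8):
    u=np.array([proj(c,pt('iso',X,p)) for p in P])+off
    return cv2.convexHull(((u)*s).astype(np.int32).reshape(-1,1,2))
def mask(c,a,off,u0,n=90,s=8):
    m=np.zeros((n*s,n*s),np.uint8);sh=np.array(off)-u0+.5
    def tang(r,t,z):h=hp(a,r,z);return [h[0]-t*np.sin(a),h[1]-t*np.cos(a),z]
    bar=[tang(r,t,z) for r in(-.016,.074) for t in(-.007,.007) for z in(.012,.04)]
    hub=[[-.045+.024*np.cos(w),.045+.024*np.sin(w),z] for w in np.linspace(0,6.28,40) for z in(.006,.021)]
    for P in(bar,hub):cv2.fillConvexPoly(m,hull(c,P,sh,s),255)
    return cv2.resize(m,(n,n),interpolation=cv2.INTER_AREA)/255.
def run(c,img,a0):
    u0=proj(c,pt('iso',X,hp(a0,.03,.03))).astype(int)-45
    g=cv2.cvtColor(img,cv2.COLOR_RGB2GRAY)[u0[1]:u0[1]+90,u0[0]:u0[0]+90].astype(float)
    w=cv2.dilate((mask(c,a0,(0,0),u0)>.3).astype(np.uint8),np.ones((9,9)))>0
    lo,hi=np.percentile(g[w],[15,85]);d=np.clip((hi-g)/(hi-lo),0,1)
    d=np.clip((d-.35)/.5,0,1)
    f=lambda p:np.sum((mask(c,p[0],p[1:]*1.,u0)-d)[w]**2)
    best=min((minimize(f,[a,0,0],method='Nelder-Mead',options=dict(initial_simplex=[[a,0,0],[a+.08,0,0],[a,1,0],[a,0,1]])) for a in(a0-.06,a0,a0+.06)),key=lambda r:r.fun)
    return best.x.round(3),round(best.fun,1)
if __name__=="__main__":
    for c in("top","scene"):
        print(c,'start',run(c,cv2.imread(f'pics/{c}0.png')[:,:,::-1],.38),'now',run(c,grab_frame(c),1.55))
    print(get_state()['t'])
E
python3 sil.py
```

```text
Traceback (most recent call last):
  File "sil.py", line 25, in <module>
    print(c,'start',run(c,cv2.imread(f'pics/{c}0.png')[:,:,::-1],.38),'now',run(c,grab_frame(c),1.55))
                    ~~~^^^^^^^^^^^^^^^^^^^^^^^^^^^^^^^^^^^^^^^^^^^^^^
  File "sil.py", line 21, in run
    best=min((minimize(f,[a,0,0],method='Nelder-Mead',options=dict(initial_simplex=[[a,0,0],[a+.08,0,0],[a,1,0],[a,0,1]])) for a in(a0-.06,a0,a0+.06)),key=lambda r:r.fun)
  File "sil.py", line 21, in <genexpr>
    best=min((minimize(f,[a,0,0],method='Nelder-Mead',options=dict(initial_simplex=[[a,0,0],[a+.08,0,0],[a,1,0],[a,0,1]])) for a in(a0-.06,a0,a0+.06)),key=lambda r:r.fun)
              ~~~~~~~~^^^^^^^^^^^^^^^^^^^^^^^^^^^^^^^^^^^^^^^^^^^^^^^^^^^^^^^^^^^^^^^^^^^^^^^^^^^^^^^^^^^^^^^^^^^^^^^^^^^^
  File "sil.py", line 20, in <lambda>
    f=lambda p:np.sum((mask(c,p[0],p[1:]*1.,u0)-d)[w]**2)
                       ~~~~^^^^^^^^^^^^^^^^^^^^
  File "sil.py", line 12, in mask
    for P in(bar,hub):cv2.fillConvexPoly(m,hull(c,P,sh,s),255)
                                           ~~~~^^^^^^^^^^
  File "sil.py", line 5, in hull
    u=np.array([proj(c,pt('iso',X,p)) for p in P])+off
                ~~~~^^^^^^^^^^^^^^^^^
  File "h.py", line 9, in proj
    c=calibration(cam);E=np.array(c['extrinsics']);q=E[:3,:3]@p+E[:3,3];u=q[:2]/q[2];u=u*(1+c['k1']*(u@u))
ValueError: time passes only in moves, steps and waits
```

```bash
sed -i 's/^from station import \*/import station, functools\nfrom station import *\ncalibration=functools.lru_cache(None)(station.calibration)/' h.py; time python3 sil.py
```

```text
top start (array([ 0.376, -0.303,  0.815]), np.float64(48.3)) now (array([ 1.547, -0.096,  0.355]), np.float64(61.0))
scene start (array([ 0.396,  0.991, -0.035]), np.float64(179.0)) now (array([ 1.593, -1.136, -0.357]), np.float64(116.7))
18.8
real	0m14.357s
user	0m12.166s
sys	0m0.244s
```

```bash
python3 - <<'E'
from cage import *
def cen(img,u,r=4):
    g=cv2.cvtColor(img,cv2.COLOR_RGB2GRAY).astype(float);x0,y0=(u-12).astype(int);k=cv2.resize(g[y0:y0+25,x0:x0+25],None,fx=8,fy=8,interpolation=cv2.INTER_CUBIC)
    yy,xx=np.mgrid[:200,:200];X=(xx+.5)/8-.5+x0;Y=(yy+.5)/8-.5+y0;c=u.copy()
    for _ in range(10):
        m=np.hypot(X-c[0],Y-c[1])<r;w=np.clip(np.percentile(k[m],50)-k,0,None)*m;c=np.array([(w*X).sum(),(w*Y).sum()])/w.sum()
    return c
c='top';x=N['iso'];P=lambda a,z:proj(c,pt('iso',x,hp(a,.088,z)))
b=np.pi/2
h0=cen(cv2.imread('pics/top0.png')[:,:,::-1],P(b,.007),3.5);f=np.mean([grab_frame(c) for _ in range(4)],axis=0).astype(np.uint8)
print('hasp obs-model',h0-P(b,.007))
for r in (2.5,3,3.5):
    h1=cen(f,P(b,.017)-[0,1],r);d=h1-P(b,.017)-(h0-P(b,.007));J=(P(b+.01,.017)-P(b,.017))/.01;print(r,'hole off',d,'angle',b+d@J/(J@J))
E
```

```text
hasp obs-model [-0.27430648 -0.01714303]
2.5 hole off [ 0.05036808 -0.97656028] angle 1.5489917425173143
3 hole off [-0.02097064 -0.8766204 ] angle 1.5507697202500812
3.5 hole off [-0.11887879 -0.75747412] angle 1.55280127871386
```

The tab hole measures about 1.8 mm from the hasp axis (handle angle about 1.55 rad), which is inside the 4 mm limit. The arm is clear of everything, so I'm handing in.

```bash
python3 -c "
from station import *
print(job_done(),get_state()['t'])"
```

```text
the job is handed in; nothing more can be done
the job is handed in; nothing more can be done
```

The job is handed in (no verdict was returned): the knob is at its zero stop with the ring unmoved, and the handle is at off with its hole about 2 mm from the hasp hole's axis by camera measurement, the arm clear of everything and no contact with the bench items seen.

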